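# Fit a drawer divider on its pin and latch it

## Task

Fit the blue divider in the open filing drawer: keeping it down in its track (slide it, do not lift it out), slide it along until the hole in its foot comes over the brass pin, and let it drop flat into the recess. Then swing the red latch all the way across over the divider's foot to lock it. Leave the small drives and the mouse receiver lying where they are, and let go of everything at the end.

Things in the scene. Friction and masses are not known exactly. Their poses are not given: they have to be found in the camera images.
- cabinet: Low grey steel filing cabinet, fixed. Origin on the desk under the middle of its open drawer, which runs along its y, y = -346 (front, 92 mm high) to +340 mm (cabinet beyond, 160 mm high). Drawer floor 15 mm above the desk, side walls at x = +-197 mm, 75 mm high. Fixed black clip bank with drive caps at x = 165 to 191, y = -40 to 160 mm, up to 48 mm above the desk.
- track: Fixed metal track on the drawer floor. Origin on the floor under the pin; +x is the way the divider must travel, z up. Deck top at z = 11 mm, x = -215 to -76 mm. Beyond it, to x = 60 mm, the recess with the pin, its floor at z = 3 mm. Side kerbs up to z = 17 mm, inner faces at y = +-46 mm (the divider has 6 mm play each side); the +y kerb ends at x = -8 mm, the -y kerb at 30 mm.
- pin_top (a point): Middle of the top of the fixed brass pin: 10 mm diameter, slightly tapered top, 10.5 mm above the track's origin, 0.5 mm below the deck.
- divider: Loose blue steel divider, 0.2 to 0.4 kg: foot 100 (x) x 80 (y) x 4 mm with an upright fin 8 mm thick (x), 80 mm wide, at x = -20 mm, 70 mm high over the underside. 16 mm round through hole at x = +20 mm. Origin mid-underside of the foot, x along the track's x, z up. Starts on the deck (origin at track z = 11 mm); home, it lies on the recess floor (z = 3 mm), hole round the pin.
- divider_hole (a point): Centre of the divider's hole, at its underside.
- divider_fin (a point): Point in the middle of the fin's thickness and width, 52 mm above the divider's underside, 18 mm below the fin's top: a good place to pinch it from above, fingers closing along the divider's x.
- latch (a joint): Angle of the red latch bar about an upright pivot, rad. 0: bar along the track's +x (open); grows clockwise from above to a stop at 1.57: bar along the track's -y, across the foot. Starts at 0 to 0.4, stays where left, about 1 N at the knob moves it. Bar 57 mm long, 14 wide, 6 thick, underside at track z = 9.5 mm: 2.5 mm above the foot when the divider is home; strikes it when not.
- latch_knob (a point): Centre of the knob of the latch, at grip height: upright red cylinder 12 mm diameter and 34 mm tall standing on the bar 48 mm from the pivot; this point is 20 mm above the bar and 14 mm below the knob's top.
- latch_pivot (a point): The latch's pivot axis, at the top of the bar (15.5 mm above the track's origin): x = 18, y = 62 mm in the track's frame.
- orange_drive: Loose orange drive with a steel connector at both ends, 62 x 18 x 9 mm; bystander. Origin under its middle.
- purple_stick: Loose translucent purple nano stick, 34 x 16 x 8 mm; bystander. Origin under its body's middle.
- padlock_drive: Loose brass padlock-shaped drive, 42 x 26 x 10 mm; bystander. Origin under the middle of its brass body.
- mouse_receiver: Loose white plastic mouse receiver, 22 x 15 x 7 mm; bystander. Origin under its white body's middle.
Things that resemble listed ones, but are neither listed nor needed, are in the scene too. Several things have the shape of the divider; the one meant has the colours described above.

How it is judged:
By the outcome, as a careful person would: the job done as asked, in the order asked, and still so for the second after the job is handed in, with the robot touching nothing.
It also fails if it takes over 48 s, if anything falls off the work surface, if the arm or the gripper's body presses on something with over 40 N, if the wrist force passes 120 N, or if a joint passes its speed limit or range.

## Robot

A 6-joint arm with a two-finger parallel gripper is mounted at the origin on the work surface. World frame = base frame: x ahead of the robot, y to its left, z up, the work surface at z = 0. Lengths are in mm, angles in degrees, forces in N, time in s.
With the tool pointing down it reaches from about 300 to 850 mm from the base axis. Payload 4.2 kg.
Tool frame: the origin (TCP) lies midway between the tips of the shut fingers; the grasp point (between the pads) lies 19 mm behind it (env.grasp_offset is the distance from the TCP to the grasp point, in mm); z points along the fingers, y is the line along which they close (so a half turn about z gives the same grasp; the last joint's range is limited). The gripper opens to 91 mm and grips with 3 to 60 N. Pads are 32 mm wide; open, the fingers measure 118 mm over their backs; the gripper's body (76 mm by 178 mm) begins 60 mm behind the grasp point.
Start: joints at [69.099, 18.312, 89.639, -0, 72.044, -1.146], TCP at [194.358, 541.173, 213.976] pointing down, gripper open.
Joint ranges: [-177.97, 177.97], [-48.28, 115.42], [12.27, 149.76], [-77.06, 257.06], [2.81, 150.46], [-146.56, 146.56]. Speed limits (degrees/s): [147.25, 147.25, 180, 180, 180, 180].

## Interface

Orientations are given as [roll, pitch, yaw] about the fixed x, y, z axes, in that order (R = Rz(yaw) Ry(pitch) Rx(roll)).
In Python, from workcell import env, optics gives the robot as it stands. The module is installed in compiled form; this text tells all that it offers.
- The arm moves only by the tool send_rows, never from a script. Its argument "targets" is a list that holds one entry, the list of rows, each a list of 7 numbers: the turn, a rotation vector about the world's x, y, z scaled (see below), then the shift along the world's x, y, z scaled (see below), then the closure, from -1 (fully open) to 1 (shut). In form: [[[rx, ry, rz, x, y, z, gripper], ...]]. A call has 1 to 12 rows; each row shifts and turns the commanded pose from where the row before left it; what a row does not reach is not made up. The controller multiplies each number of a shift by 0.2 m and each number of a turn by pi/2 rad. A row lasts 1/10 s, in which the tool goes at most 50 mm and 8.59 degrees, less where a joint would pass 70% of its speed; a pose out of reach is approached as far as the arm can. A call with a number of a shift or a turn outside -1 to 1 is refused whole. A call with a gripper value outside its range is refused whole. The fingers move at their own pace and stop on an object; "grip_force" is the grip in N (left out, the last holds). Time passes only in rows, so rows that do not move let the fingers close. It gives the time, the measured TCP pose, the force, the opening and the grip force at its end, in the units of the state.
- env.state(): the state, without advancing time (a new reading comes with each control period).
- optics.grab_frame(name): name is "scene" or "top" or "wrist"; returns (picture, depth): 400x640x3 uint8, red, green, blue; 400x640 float32, mm along the optical axis (not along the pixel's ray), 0 where there is no reading.
- optics.camera_info(name): a dict with "camera_matrix" (3x3 intrinsics, pixels), "k1" (the pictures are not rectified: a ray, as slopes to the right and down, at radius r is drawn at 1 + k1 r^2 times it, then the intrinsics apply), "R" (3x3) and "t" (3): a world point X has camera coordinates R X + t; the wrist camera has in their place "mount" (4x4, takes a point from camera to tool coordinates, whose origin is the TCP and whose axes are the flange's). Camera axes: x right, y down, z forward; pixel columns grow to the right and rows downward; lengths in mm; the calibration is good to about 2 mm. A picture is of the moment at which its call begins: read the wrist's pose just before it. camera_info takes no time and is no camera call.
- env.job_done(): hands the job in; it is judged then, once.
Trained networks look in the newest picture that a camera, given by its name, has taken for a name from the list of things; names that differ only in an ending like _2 or _b are one class to them, and where a whole thing is asked for, a point or a joint stands for the part that bears it (a point fixed in the world has none). Each returns a list of dicts, best first, with "conf" (0 to 1); they miss things now and then, are a little off and sometimes report something else, mostly with a low value. They report only what shows in the picture. A call takes as long as a camera call. They do not tell look-alikes from the thing itself.
- optics.silhouettes(camera, name): "mask" (400x640 bool, what is visible of it) and "at" ([column, row] in pixels, amid what is visible of it).
- optics.place_of(camera, name): "at" ([column, row] in pixels: a listed point, or the origin of a listed thing).
The state is a dict: "time_s": time; "qpos": joint angles; "qvel": joint speeds; "effort": joint torques, N m; "ee_pos": TCP position; "ee_rot": TCP orientation; "force": force on the tool from outside, world axes, zero at the start; "torque": the same for the moment, N m; "gripper_width": finger opening in mm; "gripper_force": force on a finger pad.
Only numpy, scipy, OpenCV 4.12 (cv2) and the standard library are available. Lean on these libraries where they do the work, as an engineer would, in place of code of your own. Each camera call takes 0.05 s, during which the arm holds its last target. There are 200 camera calls.

## Working session

There is one attempt and no reset: what is moved stays moved. The work goes in short steps, Python scripts to look and compute and a tool call to move; the robot and the scene stay as the last step left them, time stands still between calls to the robot, and variables do not carry over. Pictures are saved under pics/ and viewed, at most 10 in all, crops included, and the job is handed in when it is done.

Besides the shell and the picture viewer there is one more tool, called after ">>>" as name(argument=value, ...), one argument or row to a line, values as JSON. send_rows: Moves the arm, as the interface text tells. Its arguments: {"type":"object","properties":{"targets":{"type":"array"},"grip_force":{"type":"number"}},"required":["targets"]}

```bash
mkdir -p pics; cat > h.py <<'E'
import numpy as np, cv2
from scipy.spatial.transform import Rotation as Ro
from workcell import env, optics
def cam(name):
    c=optics.camera_info(name); K=np.array(c["camera_matrix"]);k=c["k1"]
    if name=="wrist":
        s=env.state(); T=np.eye(4);T[:3,:3]=Ro.from_euler('xyz',s["ee_rot"],degrees=True).as_matrix();T[:3,3]=s["ee_pos"]
        M=T@np.array(c["mount"]); R=M[:3,:3].T; t=-R@M[:3,3]
    else: R=np.array(c["R"]);t=np.array(c["t"])
    return K,k,R,t
def ray(C,uv):
    K,k,R,t=C; p=np.linalg.solve(K,[uv[0],uv[1],1])[:2]; q=p.copy()
    for _ in range(20): q=p/(1+k*(q@q))
    d=R.T@np.array([q[0],q[1],1]); return -R.T@t,d   # d has unit depth
def at_z(C,uv,z):
    o,d=ray(C,uv); return o+d*(z-o[2])/d[2]
def at_d(C,uv,dep):
    o,d=ray(C,uv); return o+d*dep
def proj(C,X):
    K,k,R,t=C; x=R@np.asarray(X,float)+t; q=x[:2]/x[2]; q=q*(1+k*(q@q)); return (K@[q[0],q[1],1])[:2]
def tri(obs):
    A=np.zeros((3,3));b=np.zeros(3)
    for C,uv in obs:
        o,d=ray(C,uv); d=d/np.linalg.norm(d); P=np.eye(3)-np.outer(d,d);A+=P;b+=P@o
    X=np.linalg.solve(A,b); return X,[np.round(proj(C,X)-uv,1) for C,uv in obs]
def med(dep,uv,r=2):
    u,v=int(round(uv[0])),int(round(uv[1])); w=dep[max(v-r,0):v+r+1,max(u-r,0):u+r+1]; w=w[w>0]; return float(np.median(w)) if w.size else 0
E
cat > look.py <<'E'
from h import *
import sys
tag=sys.argv[1]; cams=sys.argv[2].split(','); names=sys.argv[3].split(',')
np.set_printoptions(precision=1,suppress=True)
for c in cams:
    C=cam(c); im,dep=optics.grab_frame(c); cv2.imwrite(f'pics/{tag}_{c}.png',im[:,:,::-1]); np.save(f'{tag}_{c}.npy',dep)
    for n in names:
        for r in optics.place_of(c,n)[:4]:
            if r["conf"]>.2: print(c,n,round(r["conf"],2),np.array(r["at"]),at_d(C,r["at"],med(dep,r["at"])))
E
python3 look.py a scene,top,wrist divider_fin,divider_hole,divider,pin_top,latch_knob,latch_pivot,track,cabinet; python3 -c "
import cv2,numpy as np
a=[cv2.imread(f'pics/a_{c}.png') for c in('scene','top')]
cv2.imwrite('pics/a.png',cv2.resize(np.vstack(a),(480,600)))
from h import *
print(env.state(),env.grasp_offset)"
```

```text
scene divider_fin 0.95 [385.8 140.9] [ 269.7 -200.5   64.2]
scene divider_fin 0.62 [307.2 211.7] [566.2 -99.1  90.5]
scene divider_fin 0.6 [269.2 130.9] [ 436.  -431.    45.4]
scene divider_hole 0.88 [323.7 242.9] [553.2 -70.1  27.3]
scene divider_hole 0.81 [367.9 165.1] [ 304.6 -216.7    3.4]
scene divider_hole 0.51 [260.5 301.4] [708.9 -36.1  23.5]
scene divider 0.93 [275.8 148.2] [ 498.9 -300.    89.4]
scene divider 0.85 [316.5 241.2] [561.5 -80.5  28.7]
scene divider 0.64 [376.1 163.2] [ 284.7 -209.9    3.7]
scene pin_top 0.59 [355.7 271.1] [548.9  12.   23. ]
scene latch_knob 0.81 [409.2 266.4] [494.4  78.2  56. ]
scene latch_pivot 0.8 [391.4 254.6] [480.2  27.9  30.3]
scene latch_pivot 0.24 [354.  297.6] [584.2  47.7  17.1]
scene track 0.62 [354.3 278.8] [558.4  19.4  17. ]
scene cabinet 0.91 [351.2 299.1] [589.8  47.2  17.3]
top divider_fin 0.88 [476.8 242.8] [ 430.3 -431.6   69.3]
top divider_fin 0.86 [351.4 339.9] [ 264.6 -196.2   68.6]
top divider_fin 0.83 [295.  179.5] [ 550.  -102.5   95.7]
top divider_hole 0.92 [274.8 180.3] [560.5 -62.2  26.4]
top divider_hole 0.59 [449
[... 654 characters left out ...]
545.4  14.   21.7]
{'time_s': 1.35, 'qpos': array([ 6.90974811e+01,  1.83124938e+01,  8.96392536e+01,  4.39360683e-04,
        7.20435271e+01, -1.14613475e+00]), 'qvel': array([ 0.00445139,  0.02519863, -0.07242513,  0.0844376 ,  0.03310963,
        0.04175725]), 'effort': array([-1.97592650e-03, -4.12349689e+01, -2.32225764e+01,  7.27552269e-02,
        3.75782687e-02,  3.25841745e-05]), 'ee_pos': array([194.36784222, 541.17162339, 213.96824574]), 'ee_rot': array([ 1.79995267e+02, -3.23366252e-04,  1.60243480e+02]), 'force': array([-0.16947037,  0.19373677, -0.81764851]), 'torque': array([ 0.01245731, -0.03330117,  0.03164959]), 'gripper_force': 0.0, 'gripper_width': 91.42046966999055} 18.8
```

View pics/a.png

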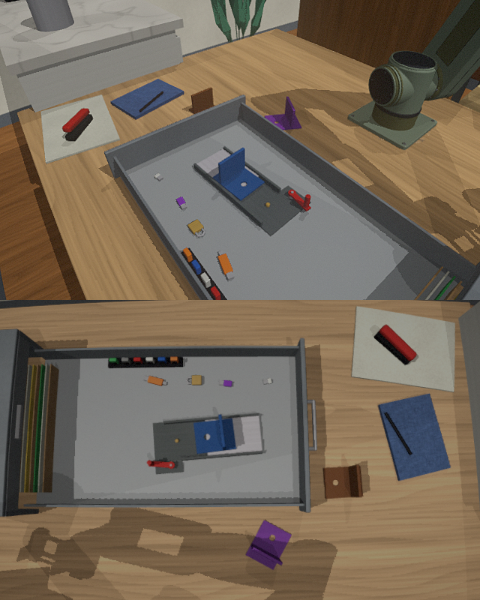

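```bash
python3 -c "
import cv2,numpy as np
t=cv2.resize(cv2.imread('pics/a_top.png')[120:270,170:370],(800,600))
cv2.imwrite('pics/acrop.png',t)"
```

```text
(no output)
```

View pics/acrop.png

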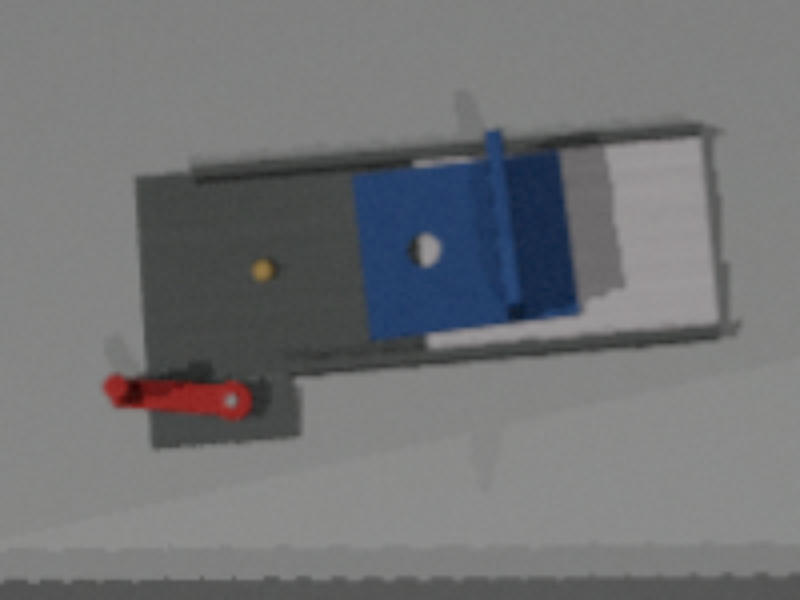

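The top picture shows these candidates for the divider:
- blue, in the drawer's track at (286,181)
- purple, on the desk at (360,329)
- brown, on the desk at (456,242)

The close crop confirms the blue one is in the track. The brass pin is at (235,189). The red latch has its pivot at (226,219) and its knob at (199,217), and the red marker pen is outside the drawer. Next I'll bring the wrist camera overhead with the tool yaw near 5°.

```bash
python3 -c "
from h import *
np.set_printoptions(precision=1,suppress=True)
c=optics.camera_info('wrist');print(np.array(c['mount']),c['camera_matrix'])
T=cam('top');D=np.load('a_top.npy')
# kerb edges in crop /4 + (170,120)
for a in [(285,375),(725,335),(195,165),(705,130),(300,435)]:
  p=(a[0]/4+170,a[1]/4+120);print(a,at_z(T,p,32))
"
```

```text
[[  -0.    -1.    -0.2   68. ]
 [   1.    -0.    -0.     0.4]
 [   0.    -0.2    1.  -170.1]
 [   0.     0.     0.     1. ]] [[327.4   0.  321. ]
 [  0.  327.4 201.1]
 [  0.    0.    1. ]]
(285, 375) [497.1   1.6  32. ]
(725, 335) [ 511.5 -206.7   32. ]
(195, 165) [598.9  44.4  32. ]
(705, 130) [ 610.8 -200.4   32. ]
(300, 435) [468.6  -5.3  32. ]
```

>>> send_rows(
  targets=[
    [[0,0,-0.095,0.2,-0.15,0.1,-1],[0,0,-0.095,0.2,-0.15,0.1,-1],[0,0,-0.095,0.15,-0.2,0.1,-1],[0,0,-0.095,0.15,-0.2,0.1,-1],[0,0,-0.095,0.15,-0.2,0.1,-1],[0,0,-0.095,0.15,-0.2,0.1,-1],[0,0,-0.095,0.15,-0.2,0,-1],[0,0,-0.095,0.15,-0.2,0,-1],[0,0,-0.095,0.1,-0.2,0,-1],[0,0,-0.095,0,-0.2,0,-1],[0,0,-0.095,0,-0.2,0,-1],[0,0,-0.095,0,-0.2,0,-1]],
  ],
)

```text
time_s: 2.55
ee_pos: [459.9, 95.2, 325.4]
ee_rot: [180.0, -0.0, 57.3]
force: [0.2, -0.5, -0.2]
gripper_width: 91.2
gripper_force: 0.0
```

>>> send_rows(
  targets=[
    [[0,0,-0.0855,-0.01,-0.1,0,-1],[0,0,-0.0855,-0.01,-0.1,0,-1],[0,0,-0.0855,-0.01,-0.1,0,-1],[0,0,-0.0855,-0.01,-0.1,0,-1],[0,0,-0.0855,-0.01,-0.1,0,-1],[0,0,-0.0855,0,-0.05,0,-1],[0,0,-0.0855,0,0,0,-1],[0,0,0,0,0,0,-1],[0,0,0,0,0,0,-1]],
  ],
)

```text
time_s: 3.45
ee_pos: [450.0, -13.0, 325.5]
ee_rot: [-180.0, -0.0, 3.9]
force: [0.6, -0.3, 0.5]
gripper_width: 91.2
gripper_force: 0.0
```

```bash
python3 look.py b wrist divider_fin,divider_hole,divider,pin_top,latch_knob,latch_pivot,track; python3 -c "
from h import *
print(env.state()['ee_pos'],env.state()['ee_rot'])"
```

```text
wrist divider_fin 0.58 [404.2  89.6] [ 557.7 -102.    95.4]
wrist divider_fin 0.58 [619.4 202.8] [ 433.4 -432.6   52.2]
wrist divider_hole 0.81 [366.4  92.6] [557.4 -67.4  25.8]
wrist divider 0.9 [578.8 194.8] [ 432.5 -412.9    3.3]
wrist divider 0.8 [374.8  95.1] [554.6 -78.6  29.8]
wrist pin_top 0.76 [306.6  92.5] [552.4  14.5  19.5]
wrist latch_knob 0.59 [256.9 136.5] [490.5  73.5  63.8]
wrist latch_knob 0.22 [307.6  91.9] [553.3  13.2  18.5]
wrist latch_pivot 0.85 [293.4 140. ] [487.1  28.7  30.8]
wrist track 0.86 [306.3  97.7] [545.2  14.3  24.2]
[450.06647155 -12.97683227 325.38435268] [1.79993979e+02 1.43651537e-03 3.81797777e+00]
```

View pics/b_wrist.png

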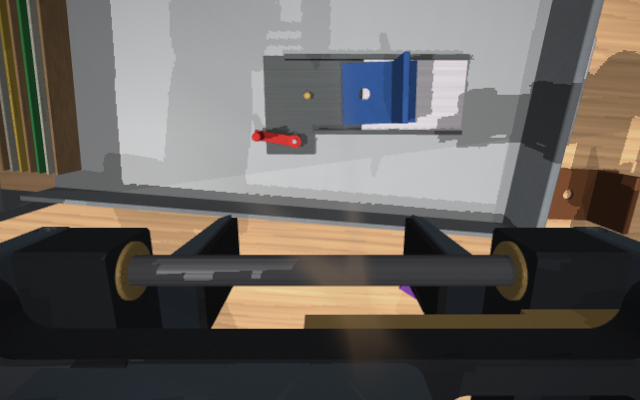

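The wrist picture shows the blue foot with its hole at (366,94) and the fin near (405,80). The pin is at (307,96), the latch pivot at (295,141) and the knob at (257,134). The track lies about parallel to the image rows.

```bash
cat >> h.py <<'E'
def best(c,n,near,C):
    """detection of n in newest picture closest to projection of a rough point"""
    L=[r for r in optics.place_of(c,n) if r["conf"]>.2]
    if not L: return None
    p=proj(C,near); r=min(L,key=lambda r:np.hypot(*(np.array(r["at"])-p)))
    return (C,np.array(r["at"])) if np.hypot(*(np.array(r["at"])-p))<30 else None
E
cat > m.py <<'E'
from h import *
np.set_printoptions(precision=1,suppress=True)
rough=dict(divider_fin=[556,-104,78],divider_hole=[557,-65,26],pin_top=[550,14,25.5],latch_knob=[489,75,50],latch_pivot=[486,30,30.5])
obs={k:[] for k in rough}
for c in('scene','top','wrist'):
    C=cam(c);optics.grab_frame(c)
    for k,v in rough.items():
        b=best(c,k,v,C)
        if b: obs[k].append(b)
for k,o in obs.items():
    X,e=tri(o); print(k,X,*e)
E
python3 m.py
```

```text
divider_fin [ 556.7 -103.8   82.3] [-0.3  0.8] [-1.8 -2. ] [2.6 4.1]
divider_hole [555.6 -64.   33.4] [-0.2 -0.2] [0.3 0.2] [-0.7 -0.3]
pin_top [553.2  15.   20. ] [ 0.1 -0.2] [-0.2  0.3]
latch_knob [519.7 -16.5 540.5] [-0. -0.]
latch_pivot [485.4  32.   30.3] [-0.3 -0.3] [1.  0.6] [-1.7 -0.8]
```

>>> send_rows(
  targets=[
    [[0,0,0,0.05,0.1,-0.15,-1],[0,0,0,0.05,0.11,-0.2,-1],[0,0,0,0,0,-0.175,-1],[0,0,0,0,0,0,-1],[0,0,0,0,0,0,-1]],
  ],
)

```text
time_s: 5.25
ee_pos: [470.4, 28.8, 221.0]
ee_rot: [180.0, 0.0, 3.8]
force: [0.2, -0.4, 0.8]
gripper_width: 91.2
gripper_force: 0.0
```

```bash
cat > w.py <<'E'
from h import *
import sys,pickle
np.set_printoptions(precision=1,suppress=True)
tag=sys.argv[1]
C=cam('wrist');im,dep=optics.grab_frame('wrist');cv2.imwrite(f'pics/{tag}.png',im[:,:,::-1]);pickle.dump((C,dep),open(tag+'.pkl','wb'))
print(env.state()['ee_pos'],env.state()['ee_rot'])
for n in ['divider_fin','divider_hole','pin_top','latch_knob','latch_pivot']:
    for r in optics.place_of('wrist',n)[:2]:
        if r["conf"]>.2: print(n,round(r["conf"],2),np.array(r["at"]),at_d(C,r["at"],med(dep,r["at"])))
E
python3 w.py c
```

```text
[471.2  28.7 222.1] [180.   -0.2   3.8]
divider_fin 0.97 [472.8 106.5] [557.7 -99.9  89.5]
divider_hole 0.66 [414.1 107.1] [557.2 -65.3  25.4]
divider_hole 0.58 [473.5 105.7] [558.3 -99.3  91.9]
pin_top 0.88 [340.  109.5] [549.5  14.   25.2]
latch_knob 0.94 [275.6 161.3] [494.1  76.4  63.3]
latch_pivot 0.7 [321.5 169.6] [484.1  29.6  31.3]
```

>>> send_rows(
  targets=[
    [[0,0,0,0,-0.2,0,-1],[0,0,0,0,-0.2,0,-1],[0,0,0,0,-0.2,0,-1],[0,0,0,0,0,0,-1],[0,0,0,0,0,0,-1]],
  ],
)

```text
time_s: 6.05
ee_pos: [470.1, -91.7, 220.9]
ee_rot: [-180.0, -0.1, 3.6]
force: [0.7, 0.3, -0.0]
gripper_width: 90.9
gripper_force: 0.0
```

```bash
python3 w.py d; python3 -c "
import cv2,numpy as np
cv2.imwrite('pics/cd.png',np.vstack([cv2.imread('pics/c.png')[:300],cv2.imread('pics/d.png')[:300]]))"
```

```text
[470.1 -90.9 220.8] [-180.    -0.     3.7]
divider_fin 0.8 [342.8  94.5] [ 559.6 -104.2   95.6]
divider_fin 0.69 [629.8 239.5] [ 512.4 -167.6  312.3]
divider_hole 0.79 [562.2 223. ] [ 431.4 -396.6   -0.2]
divider_hole 0.72 [299.9  99.7] [556.8 -63.   24.9]
pin_top 0.85 [228.4 102. ] [549.6  13.4  25. ]
latch_knob 0.61 [158.6 155.8] [492.3  72.5  63.6]
latch_knob 0.46 [225.   99.7] [552.   18.9  18.3]
latch_pivot 0.83 [215.1 158.7] [488.6  26.7  30.7]
```

View pics/cd.png

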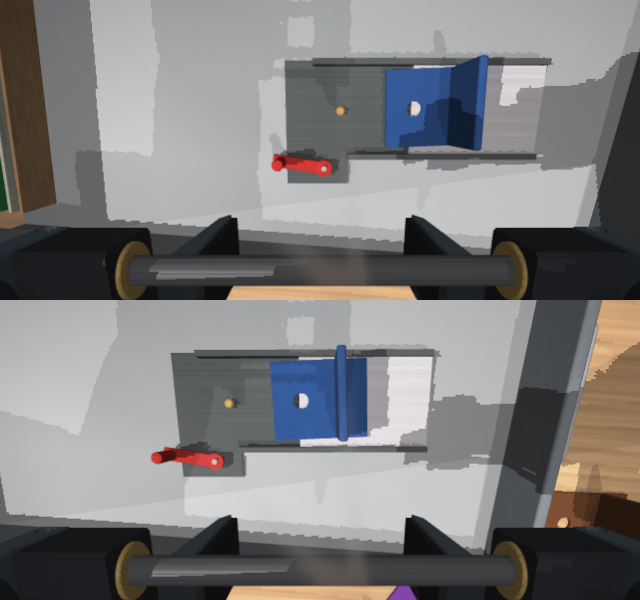

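The pin shows at (340,111) in the upper view and (229,103) in the lower. The divider hole is at (414,108) and (302,101), the knob top at (278,165) and (157,157), and the pivot at (325,170) and (214,162).

```bash
python3 -c "
from h import *
import pickle
np.set_printoptions(precision=1,suppress=True)
c=pickle.load(open('c.pkl','rb'))[0];d=pickle.load(open('d.pkl','rb'))[0]
for n,a,b in [('pin',(340,110),(229,102.5)),('hole',(414,108),(301.5,100.5)),('knobtop',(278,165),(157,157)),('pivot',(325.5,169.5),(215,162)),('fin hi',(486,57),(341,46)),('fin lo',(481,149),(342,140))]: print(n,*tri([(c,a),(d,b)]))
def ang(p,q): v=q-p;return np.degrees(np.arctan2(v[1],v[0]))
for n,C,a,b in [('kerb lo',c,(536,157),(348,153)),('kerb hi',c,(550,62),(313,61)),('kerb lo d',d,(427,150),(240,147)),('kerb hi d',d,(437,53),(196,54))]:
  p,q=at_z(C,a,32),at_z(C,b,32);print(n,p,q,ang(p,q))
for n,C,a,b,z in [('fin c',c,(481,149),(486,57),96),('fin d',d,(342,140),(341,46),96),('front c',c,(387,148),(386,69),30),('front d',d,(277,141),(271,61),30),('hole c',c,(414,108),(414,108),28),('hole d',d,(301.5,100.5),(302,101),28),('pin c',c,(340,110),(0,0),25.5),('pin d',d,(229,102.5),(0,0),25.5)]:
  p,q=at_z(C,a,z),at_z(C,b,z);print(n,p,q,ang(p,q))
"
```

```text
pin [549.2  13.7  21.5] [array([ 0. , -0.1]), array([0. , 0.1])]
hole [556.1 -64.9  27.1] [array([-0. ,  0.1]), array([ 0. , -0.1])]
knobtop [491.   73.7  64.5] [array([ 0. , -0.2]), array([-0. ,  0.2])]
pivot [485.4  25.3  35.6] [array([ 0. , -0.2]), array([-0. ,  0.2])]
fin hi [597.  -99.5  99.1] [array([ 0. , -0.2]), array([-0. ,  0.2])]
fin lo [ 521.9 -105.9  105.9] [array([-0. ,  0.3]), array([ 0. , -0.3])]
kerb lo [ 513.5 -203.9   32. ] [504.3   2.   32. ] 92.57647308467008
kerb hi [ 610.3 -196.6   32. ] [595.1  45.7  32. ] 93.59322934959681
kerb lo d [ 512.9 -204.    32. ] [503.2  -0.9  32. ] 92.72864129252291
kerb hi d [ 610.7 -200.4   32. ] [594.2  44.2  32. ] 93.85520806804546
fin c [ 521.6 -110.7   96. ] [ 597.6 -101.    96. ] 7.328578192470095
fin d [ 521.1 -106.6   96. ] [597.8 -99.7  96. ] 5.131912864981267
front c [512.3 -40.3  30. ] [592.7 -30.   30. ] 7.267123051923159
front d [512.  -40.6  30. ] [592.7 -31.8  30. ] 6.161270822084954
hole c [556.2 -64.6  28. ] [556.2 -64.6  28. ] 0.0
hole d [555.9 -64.9  28. ] [555.4 -65.5  28. ] -130.52257754920223
pin c [549.   13.9  25.5] [632.7 362.1  25.5] 76.47925091085854
pin d [549.1  12.6  25.5] [633.5 241.5  25.5] 69.75865246263136
```

>>> send_rows(
  targets=[
    [[0,0,0.029,0.2,-0.03,-0.1,-1],[0,0,0,0.2,-0.0375,-0.15,-1],[0,0,0,0.0475,0,-0.15,-1],[0,0,0,0,0,-0.15,-1],[0,0,0,0,0,-0.15,-1],[0,0,0,0,0,-0.11,-1],[0,0,0,0,0,0,-1],[0,0,0,0,0,0,-1]],
  ],
  grip_force=20,
)

```text
time_s: 7.15
ee_pos: [559.5, -104.1, 59.0]
ee_rot: [180.0, -0.0, 6.4]
force: [0.6, -0.5, 0.8]
gripper_width: 91.0
gripper_force: 0.0
```

```bash
python3 w.py e
```

```text
[ 560.1 -104.3   59.9] [180.   -0.1   6.4]
divider_fin 0.84 [323.7 257.5] [ 592.4 -100.5  151.6]
divider_hole 0.98 [260.6 225.2] [555.4 -64.3  25.3]
pin_top 0.68 [140.3 219.2] [550.4  14.3  24.5]
```

View pics/e.png

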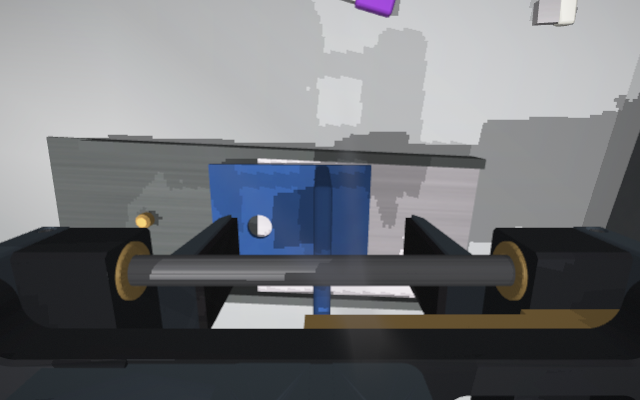

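The fin stands centred between the open fingers at column 322, with the hole at (260,226) and the pin at (143,220). I'll close on it.

>>> send_rows(
  targets=[
    [[0,0,0,0,0,0,1],[0,0,0,0,0,0,1],[0,0,0,0,0,0,1],[0,0,0,0,0,0,1],[0,0,0,0,0,0,1],[0,0,0,0,0,0,1],[0,0,0,0,0,0,1]],
  ],
)

```text
time_s: 8.15
ee_pos: [559.1, -104.5, 58.7]
ee_rot: [180.0, 0.0, 6.4]
force: [-0.2, -0.5, 0.2]
gripper_width: 38.0
gripper_force: 0.0
```

```bash
cat > f.py <<'E'
from h import *
np.set_printoptions(precision=1,suppress=True)
C=cam('wrist');im,dep=optics.grab_frame('wrist');cv2.imwrite('pics/f.png',im[:,:,::-1])
s=env.state();print(s['ee_pos'],s['ee_rot'],s['force'],s['gripper_width'])
for n,z in [('divider_hole',28),('pin_top',25.5)]:
    for r in optics.place_of('wrist',n)[:2]:
        if r["conf"]>.2: print(n,round(r["conf"],2),np.array(r["at"]),at_z(C,r["at"],z))
E
python3 f.py
```

```text
[ 559.1 -104.5   58.7] [180.    0.    6.4] [ 0.3 -0.1  0.5] 34.222543224284934
divider_hole 0.66 [116.3 309.5] [484.1  29.6  28. ]
divider_hole 0.62 [261.  221.6] [558.5 -65.3  28. ]
pin_top 0.75 [142.7 219. ] [550.9  11.6  25.5]
```

>>> send_rows(
  targets=[
    [[0,0,0,0,0,0,1],[0,0,0,0,0,0,1],[0,0,0,0,0,0,1],[0,0,0,0,0,0,1],[0,0,0,0,0,0,1]],
  ],
)

```text
time_s: 8.8
ee_pos: [559.1, -104.5, 58.7]
ee_rot: [180.0, -0.0, 6.4]
force: [-0.4, 0.6, -1.0]
gripper_width: 7.8
gripper_force: 20.0
```

```bash
python3 f.py
```

```text
[ 559.1 -104.5   58.7] [180.   -0.    6.4] [ 0.3  0.6 -0.8] 8.106197055505502
divider_hole 0.84 [261.3 223.7] [557.1 -65.5  28. ]
pin_top 0.65 [139.8 219.2] [550.5  13.5  25.5]
```

>>> send_rows(
  targets=[
    [[0,0,-0.017,-0.006,0.04,0,1],[0,0,-0.017,-0.006,0.05,0,1],[0,0,0,-0.006,0.05,0,1],[0,0,0,-0.006,0.05,0,1],[0,0,0,-0.006,0.05,0,1],[0,0,0,-0.005,0.05,0,1],[0,0,0,0,0.02,0,1],[0,0,0,0,0,0,1],[0,0,0,0,0,0,1]],
  ],
)

```text
time_s: 9.85
ee_pos: [552.1, -42.0, 58.7]
ee_rot: [-180.0, 0.0, 3.3]
force: [-0.2, 1.7, -0.6]
gripper_width: 8.0
gripper_force: 20.0
```

```bash
python3 f.py
```

```text
[552.1 -42.2  58.7] [-180.     0.     3.3] [ 0.   1.5 -0.1] 7.8551285226386485
divider_hole 0.78 [262.2 225.2] [551.1  -3.6  28. ]
pin_top 0.79 [236.9 224.9] [549.5  13.3  25.5]
```

View pics/f.png

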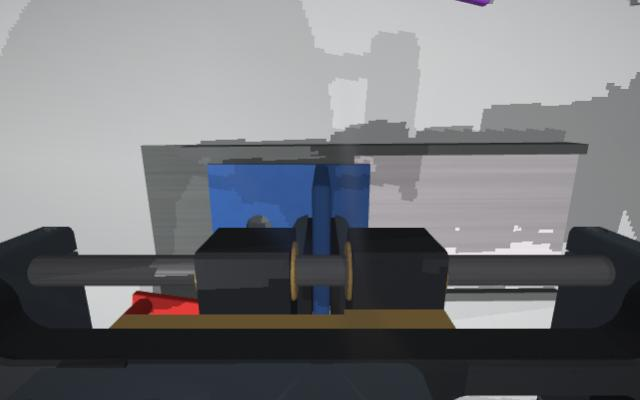

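The hole is just visible at (259,224), partly behind the gripper. About 16 mm remains to the pin.

>>> send_rows(
  targets=[
    [[0,0,0,-0.004,0.04,0,1],[0,0,0,-0.0045,0.038,0,1],[0,0,0,0,0,0,1],[0,0,0,0,0,-0.01,1],[0,0,0,0,0,-0.005,1],[0,0,0,0,0,0,1]],
  ],
)

```text
time_s: 10.6
ee_pos: [550.1, -27.0, 55.3]
ee_rot: [180.0, 0.0, 3.3]
force: [-0.7, -0.8, -3.4]
gripper_width: 8.3
gripper_force: 20.0
```

```bash
python3 f.py
```

```text
[550.3 -27.   55.5] [180.    0.    3.3] [-0.3  0.7 -2.8] 7.801452625339023
divider_hole 0.96 [260.7 222.6] [552.   11.8  28. ]
pin_top 0.73 [260.3 223.5] [550.6  12.5  25.5]
```

>>> send_rows(
  targets=[
    [[0,0,0,0,0,-0.01,1],[0,0,0,0,0,-0.01,1],[0,0,0,0,0,-0.005,1],[0,0,0,0,0,0,1]],
  ],
)

```text
time_s: 11.15
ee_pos: [550.4, -26.9, 50.7]
ee_rot: [180.0, 0.0, 3.3]
force: [-0.4, -0.5, -2.4]
gripper_width: 7.9
gripper_force: 20.0
```

```bash
python3 f.py
```

```text
[550.4 -26.9  50.7] [180.    0.    3.3] [-1.2 -0.6 -1.4] 7.95839766634252
divider_hole 0.7 [261.2 223.8] [553.1  10.7  28. ]
pin_top 0.63 [257.3 228.3] [549.1  13.6  25.5]
```

It has gone down about 8 mm without resistance, so it is over the pin. I'll release it, rise and check.

>>> send_rows(
  targets=[
    [[0,0,0,0,0,-0.003,1],[0,0,0,0,0,0,-0.2],[0,0,0,0,0,0,-0.2],[0,0,0,0,0,0,-0.2],[0,0,0,0,0,0,-0.2],[0,0,0,0,0,0,-0.2],[0,0,0,0,0,0.1,-0.2],[0,0,0,-0.05,0,0.2,-0.2],[0,0,0,-0.15,0.05,0.2,-0.2],[0,0,0,-0.15,0.05,0.2,-0.2],[0,0,0,0,0,0,-0.2],[0,0,0,0,0,0,-0.2]],
  ],
)

```text
time_s: 12.5
ee_pos: [481.8, -7.2, 189.6]
ee_rot: [180.0, -0.2, 3.4]
force: [0.4, -0.9, -0.5]
gripper_width: 54.8
gripper_force: 0.0
```

```bash
python3 w.py g; python3 - <<'E'
import pickle
from h import *
np.set_printoptions(precision=1,suppress=True)
C,dep=pickle.load(open('g.pkl','rb'))
for X in [(580,30,22),(525,25,22),(580,0,22),(530,0,22)]: 
    p=proj(C,X); print(X,p,at_d(C,p,med(dep,p)))
print(env.state()['gripper_width'])
E
```

```text
[481.6  -7.3 188.3] [180.   -0.    3.3]
divider_fin 0.9 [349.9 118. ] [551.9 -26.   87.3]
divider_hole 0.96 [307.7 116.3] [552.1  10.8  18.2]
pin_top 0.9 [304.2 118.9] [549.3  13.8  25. ]
latch_knob 0.66 [235. 177.] [493.8  73.   62.9]
latch_pivot 0.89 [290.2 182.9] [485.1  24.9  31. ]
(580, 30, 22) [289.3  85.6] [580.1  30.1  21.2]
(525, 25, 22) [292.3 142.8] [525.   25.   21.7]
(580, 0, 22) [319.9  87.5] [580.1   0.   21.3]
(530, 0, 22) [317.1 139.3] [530.    0.   21.6]
54.672725701230725
```

View pics/g.png

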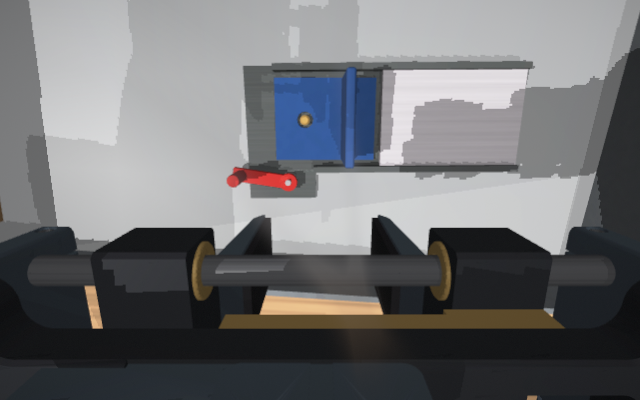

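The divider lies flat at home: the foot's top reads 21.5 mm and the pin shows inside the hole at (305,120). The latch knob is at (235,177) and the pivot at (290,183). Next I'll go over the knob.

>>> send_rows(
  targets=[
    [[0,0,0.09,0.005,0.04,-0.04,-0.2],[0,0,0.09,0.005,0.04,-0.04,-0.2],[0,0,0.09,0.005,0.04,-0.04,-0.2],[0,0,0.09,0.005,0.04,-0.04,-0.2],[0,0,0.09,0.005,0.04,-0.04,-0.2],[0,0,0.09,0.005,0.04,-0.04,-0.2],[0,0,0.09,0.005,0.04,-0.04,-0.2],[0,0,0.09,0.005,0.04,-0.04,-0.2],[0,0,0.09,0.005,0.04,-0.04,-0.2],[0,0,0.09,0,0.0475,-0.04,-0.2],[0,0,0,0,0,0,-0.2],[0,0,0,0,0,0,-0.2]],
  ],
)

```text
time_s: 14.0
ee_pos: [490.6, 74.0, 108.1]
ee_rot: [-179.9, 0.0, 84.2]
force: [-0.2, -0.8, 1.0]
gripper_width: 54.5
gripper_force: 0.0
```

```bash
python3 w.py i; python3 - <<'E'
from h import *
np.set_printoptions(precision=1,suppress=True)
obs=[]
for c in('scene','top'):
    C=cam(c);im,dep=optics.grab_frame(c)
    for r in optics.place_of(c,'latch_knob')[:3]: print(c,r['conf'],np.array(r['at']),at_d(C,r['at'],med(dep,r['at'])),at_z(C,r['at'],50.5))
C=cam('wrist'); print(proj(C,(490.5,74.3,64.5)))
E
```

```text
[490.8  73.9 108.4] [-180.     0.    84.2]
latch_knob 0.73 [323.3 213.6] [492.3  79.6  63.2]
latch_pivot 0.94 [320.7 264.7] [493.5 106.7 202.4]
scene 0.68 [356.7 269.4] [543.4   8.5  20. ] [561.3  26.3  50.5]
top 0.7 [202.9 217.4] [490.2  70.6  49.6] [490.1  70.4  50.5]
[321.4 221.8]
```

View pics/i.png

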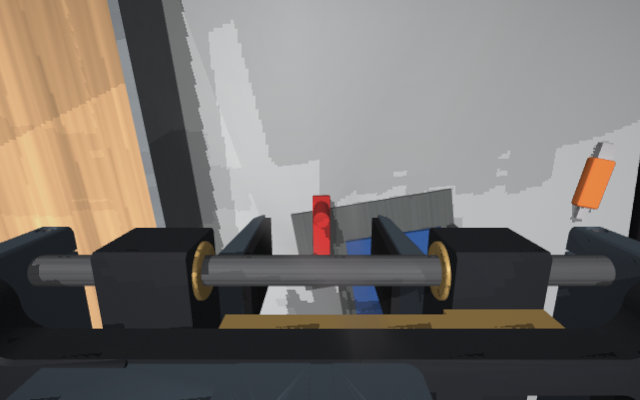

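The knob is centred between the fingers at (321,213), and the orange drive is well away at (593,182). I'll go down and close gently.

>>> send_rows(
  targets=[
    [[0,0,0,0,0,-0.12,-0.2],[0,0,0,0,0,-0.12,-0.2],[0,0,0,0,0,-0.12,-0.2],[0,0,0,0,0,0,0.3],[0,0,0,0,0,0,1],[0,0,0,0,0,0,1],[0,0,0,0,0,0,1],[0,0,0,0,0,0,1],[0,0,0,0,0,0,1],[0,0,0,0,0,0,1],[0,0,0,0,0,0,1],[0,0,0,0,0,0,1]],
  ],
  grip_force=8,
)

```text
time_s: 15.7
ee_pos: [490.9, 74.3, 37.1]
ee_rot: [179.9, -0.0, 84.3]
force: [-0.4, 0.2, 6.3]
gripper_width: 11.5
gripper_force: 8.0
```

>>> send_rows(
  targets=[
    [[0,0,0,0,0,0.015,1],[0,0,-0.09,0.0335,-0.0055,0,1],[0,0,-0.09,0.0325,-0.0105,0,1],[0,0,-0.09,0.0305,-0.0145,0,1],[0,0,0,0,0,0,1]],
  ],
)

```text
time_s: 16.2
ee_pos: [509.4, 67.9, 38.8]
ee_rot: [-179.9, 0.1, 60.0]
force: [-0.6, 0.2, -3.1]
gripper_width: 11.9
gripper_force: 8.0
```

Forces are low, so I'll carry on along the arc.

>>> send_rows(
  targets=[
    [[0,0,-0.09,0.0285,-0.019,0,1],[0,0,-0.09,0.025,-0.0225,0,1],[0,0,-0.09,0.0215,-0.026,0,1],[0,0,-0.09,0.018,-0.029,0,1],[0,0,-0.09,0.0135,-0.031,0,1],[0,0,-0.09,0.0095,-0.033,0,1],[0,0,-0.09,0.004,-0.033,0,1],[0,0,0,0,0,0,1]],
  ],
)

```text
time_s: 17.0
ee_pos: [533.0, 30.0, 38.9]
ee_rot: [-179.9, 0.1, 3.3]
force: [0.6, 3.3, -4.5]
gripper_width: 11.4
gripper_force: 8.0
```

>>> send_rows(
  targets=[
    [[0,0,0,0,-0.01,0,1],[0,0,0,0,-0.01,0,1],[0,0,0,0,0,0,1]],
  ],
)

```text
time_s: 17.3
ee_pos: [533.2, 29.1, 38.9]
ee_rot: [-179.6, 0.1, 3.4]
force: [0.3, 16.7, -5.5]
gripper_width: 12.6
gripper_force: 8.0
```

It has met the stop: a 17 N reaction and no further travel. I'll relax the push, open a little, rise and look.

>>> send_rows(
  targets=[
    [[0,0,0,0,0.014,0,1],[0,0,0,0,0,0,0.3],[0,0,0,0,0,0,0.3],[0,0,0,0,0,0,0.3],[0,0,0,0,0,0,0.3],[0,0,0,0,0,0.1,0.3],[0,0,0,0,0,0.2,0.3],[0,0,0,-0.15,0,0.2,0.3],[0,0,0,-0.2,0,0.2,0.3],[0,0,0,0,0,0,-1],[0,0,0,0,0,0,-1]],
  ],
)

```text
time_s: 18.4
ee_pos: [468.8, 28.0, 175.9]
ee_rot: [180.0, -0.2, 3.3]
force: [0.8, -0.1, 0.3]
gripper_width: 45.1
gripper_force: 0.0
```

```bash
python3 w.py j
```

```text
[468.7  28.  174.8] [180.   -0.    3.3]
divider_fin 0.87 [391.  105.5] [550.3 -22.   78. ]
divider_fin 0.51 [525.  390.7] [489.9  -7.3 296.8]
divider_hole 0.62 [341.6 109. ] [547.3  13.5  25.1]
pin_top 0.77 [341.5 103.7] [552.2  13.9  23.9]
latch_pivot 0.64 [321.8 174.8] [484.7  28.6  31.8]
latch_pivot 0.32 [343.5 108.4] [548.   11.7  24.5]
```

View pics/j.png

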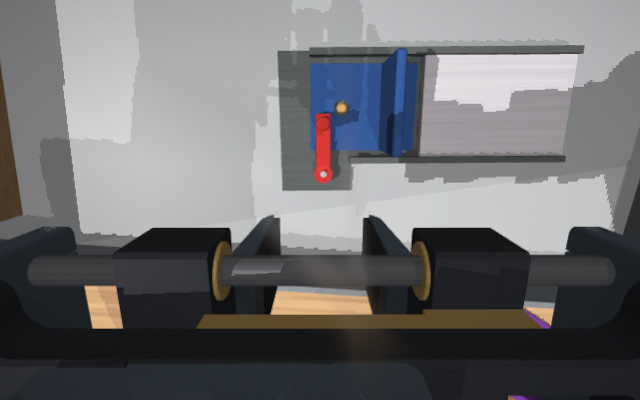

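The bar runs from the pivot (323,174) to the knob (323,124), straight across the blue foot. The pin shows in the hole at (342,107). I'll check the angle numerically.

```bash
python3 - <<'E'
from h import *
import pickle
C,dep=pickle.load(open('j.pkl','rb'))
im=cv2.imread('pics/j.png').astype(int); b,g,r=im[...,0],im[...,1],im[...,2]
ys,xs=np.nonzero((r>110)&(g<70)&(b<70)); k=(ys<185)&(xs<360); xs,ys=xs[k],ys[k]
P=[]
for v in range(138,166,3):
    c=xs[ys==v]
    for u in (c.min(),c.max()): P.append(list(at_z(C,(u,v),30.5)[:2]))
P=np.array(P); m=(P[::2]+P[1::2])/2; print(np.round(m,1)); print(np.degrees(np.arctan(np.polyfit(m[:,0],m[:,1],1)[0])))
print(at_z(C,(323,124),64.5), at_z(C,(323,174),30.5))
# foot heights
for X in [(580,25,22),(575,0,22),(525,0,22)]: p=proj(C,X);print(at_d(C,p,med(dep,p)))
E
```

```text
[[519.7  30. ]
 [516.9  29.3]
 [514.1  29.2]
 [511.3  29. ]
 [508.4  29.3]
 [505.6  28.6]
 [502.7  28.5]
 [499.8  28.3]
 [497.   28.1]
 [494.1  28. ]]
3.990332221021305
[532.86772459  30.49736034  64.5       ] [485.29080765  27.43410434  30.5       ]
[580.07948152  24.98670944  21.42489614]
[ 5.75084846e+02 -6.92436999e-02  2.13089860e+01]
[ 5.24977089e+02 -7.30972980e-02  2.12705293e+01]
```

The bar sits at about 3.7° against the track's 3.3°, so it is at its stop. The foot is still flat, and the gripper is open and clear.

```bash
python3 -c "
from workcell import env
print(env.job_done())"
```

```text
the job is handed in; nothing more can be done
None
```

The blue divider is flat in the recess with its hole round the pin, the red latch is swung across its foot to the stop, everything is released, and the job is handed in at about 18.5 s; its verdict was not shown.

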